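# Latch the ingredient bin

## Robot

A 6-joint arm with a two-finger parallel gripper is mounted at the origin on the work surface. World frame = base frame: x ahead of the robot, y to its left, z up, the work surface at z = 0. Lengths are in m, angles in rad, forces in N, time in s.
With the tool pointing down it reaches from about 0.425 to 0.95 m from the base axis. Payload 3.5 kg.
Tool frame: the origin (TCP) lies midway between the tips of the shut fingers; the grasp point (between the pads) lies 19 mm behind it; z points along the fingers, y is the line along which they close (so a half turn about z gives the same grasp; the last joint's range is limited). The gripper opens to 85 mm and grips with 20 to 120 N. Pads are 22 mm wide; open, the fingers measure 114 mm over their backs; the gripper's body (76 mm by 85 mm) begins 54 mm behind the grasp point. The pads swing forward as they close: fully open they stand 13 mm farther back than shut.
Start: joints at [-1.47, 0.286, 1.577, -0, 1.279, -0.15], TCP at [0.168, -0.654, 0.231] pointing down, gripper open.
Joint ranges: [-2.77, 2.77], [-0.9, 2.22], [0.21, 2.48], [-1.53, 4.67], [0.24, 2.81], [-2.84, 2.84]. Speed limits (rad/s): [2.79, 2.79, 3.14, 3.14, 3.14, 3.14].

## Interface

Orientations are given as [roll, pitch, yaw] about the fixed x, y, z axes, in that order (R = Rz(yaw) Ry(pitch) Rx(roll)).
In Python, from bench import robot, capture, camera_params gives the robot as it stands. The module is installed in compiled form; this text tells all that it offers.
- The arm moves only by the shell command python3 -m jog 'ROWS' [FORCE]. ROWS is JSON, one flat list of numbers, 7 for each row, row after row: the shift along the tool's x, y, z in units of 40 cm (1.0 is 40 cm), then the turn, a rotation vector about the tool's x, y, z in units of pi/4 rad (1.0 is pi/4 rad), then the opening, from -1 (shut) to 1 (fully open), so that 0 is half open. In form: [x, y, z, ax, ay, az, claw, x, y, z, ax, ay, az, claw, ...]. A call has 1 to 8 rows; each row shifts and turns the commanded pose from where the row before left it, along the tool's axes as they then stand; what a row does not reach is not made up. A row lasts 1/10 s, in which the tool goes at most 50 mm and 8.59 degrees, less where a joint would pass 70% of its speed; a pose out of reach is approached as far as the arm can. A call with a number of a shift or a turn outside -1 to 1 is refused whole. A call with a gripper value outside its range is refused whole. The fingers move at their own pace and stop on an object; FORCE is the grip in N (left out, the last holds). Time passes only in rows, so rows that do not move let the fingers close. It gives the time, the measured TCP pose, the force, the opening and the grip force at its end, in the units of the state.
- robot.state(): the state, without advancing time (a new reading comes with each control period).
- capture(name): name is "side" or "top" or "wrist"; returns the picture (420x560x3 uint8, red, green, blue); there is no depth.
- camera_params(name): a dict with "fov_y" (degrees; the focal length in pixels is half the picture's height over the tangent of half this angle, whatever the lens; pixels are square), "cx", "cy" (the principal point, pixels), "R" (3x3) and "t" (3): a world point X has camera coordinates R X + t. Camera axes: x right, y down, z forward; pixel columns grow to the right and rows downward; lengths in m; the calibration is good to about 2 mm. A picture is of the moment at which its call begins: read the wrist's pose just before it. camera_params takes no time and is no camera call; for the wrist camera it gives the pose at the moment of the call.
- robot.finish_job(): hands the job in; it is judged then, once.
The state is a dict: "clock": time; "joint_pos": joint angles; "dq": joint speeds; "tau": joint torques, N m; "tool_pos": TCP position; "eef_rot": TCP orientation; "contact_force": force on the tool from outside, world axes, zero at the start; "ft_torque": the same for the moment, N m; "finger_gap": opening from 0.0 (shut) to 1.0 (fully open); "finger_force": force on a finger pad.
Only numpy, scipy, OpenCV 4.12 (cv2) and the standard library are available. Lean on these libraries where they do the work, as an engineer would, in place of code of your own. Each camera call takes 0.05 s, during which the arm holds its last target. There are 200 camera calls.

## Task

Close the draw latch on top of the white ingredient bin so that its blue sliding lid is pulled tight: swing the thrown-back wire bail over so that its orange bar lies behind the brass keeper on the lid, then press the red lever all the way over until it lies flat and stays. Let go, and leave the scoop on the lid, and the jug and the cup beside the bin, where they are.

Things in the scene. Friction and masses are not known exactly. Their poses are not given: they have to be found in the camera images.
- bin: White ingredient bin fixed to the counter, 200 (x) by 300 (y) by 110 mm high, from y = -110 to +190 mm in its own frame. Origin on the counter under the lever's pivot pin, z up, +y towards the keeper, x along the hinge pins; latch centred on x = 0. Pivot pin at y 0, 128 mm above the counter. Top fixed for y below 46 mm, the blue lid covers the rest.
- lever (a joint): Red lever. 0 rad = open, pointing 45 degrees up towards the keeper (bin +y); grows as it swings up and over to bin -y; 2.356 = closed, level, its middle 18 mm above the bin's top. Stiff hinge (0.1 N m): stays where left, starts at 0 to 0.3. With the bail hooked it pulls taut at about 0.95 rad, is hardest near 1.5 (3 to 4 N at the tip), passes dead centre at about 1.86, then stays down.
- lever_tip (a point): Point on the lever's centre line 88 mm from its pivot pin, 2 mm short of its end. The lever is a flat blade 34 mm wide and 8 mm thick, with a paddle 46 mm wide and 10 mm thick over its last 28 mm.
- bail (a joint): Swing of the wire bail relative to the lever. 0 rad = thrown back on its stop (with the lever at 0 it slopes 30 degrees up towards bin -y); grows as it swings up and over to the keeper. Nearly free: falls by gravity to either side. Its pin sits on the lever 30 mm from the pivot pin, turned 20 degrees from the blade's direction towards closing.
- bail_bar (a point): Middle of the bail's straight cross bar: 72 mm long, 11 mm thick with an orange grip sleeve in its middle 50 mm, parallel to bin x. It lies 108 mm from the bail's pin; two wire legs 6 mm thick at x = +-36 mm join them, passing either side of the lever.
- keeper (a point): Top edge (mid thickness) of the brass keeper on the lid: a plate 50 mm wide, 6 mm thick, leaning 30 degrees towards bin +y, away from the lever. The point is 22 mm above the lid, at bin y = 87 mm with the lid slack. Hooked, the bar lies on the lid on the far (+y) side, under the lean: its centre 5 mm above the lid, at bin y 86 mm or more.
- bin_lid (a joint): Slide of the blue lid (178 by 130 mm, its top level with the bin's top) towards the lever, in m: 0 = slack, springs back to 0; the seal resists with 2500 N/m. With the latch closed it stands at about 0.007.
- scoop: Steel scoop with a wooden handle, 150 mm long, 44 mm wide, 22 mm high, lying across the far end of the lid. Origin under its middle. Leave it there.
- jug: Steel milk jug, 84 mm across, 100 mm high, beside the bin on the far side from the robot. Origin under its centre.
- cup: White cup, 80 mm across, 65 mm high, beside the bin. Origin under its centre.
There are look-alikes about, which are no part of the job. What is meant by the scoop is not green or purple, and is the smaller of those in its own colour.

How it is judged:
By the outcome, as a careful person would: the job done as asked, in the order asked, and still so for the second after the job is handed in, with the robot touching nothing.
It also fails if it takes over 50 s, if anything falls off the work surface, if the arm or the gripper's body presses on something with over 40 N, if the wrist force passes 120 N, or if a joint passes its speed limit or range.

## Working session

There is one attempt and no reset: what is moved stays moved. The work goes in short steps, Python scripts to look and compute and a shell command to move; the robot and the scene stay as the last step left them, time stands still between calls to the robot, and variables do not carry over. Pictures are saved under pics/ and viewed, at most 10 in all, crops included, and the job is handed in when it is done.

```bash
mkdir -p pics; python3 - <<'E'
from bench import robot,capture,camera_params
import cv2
for n in("side","top"):
    cv2.imwrite(f"pics/{n}0.png",capture(n)[:,:,::-1]); p=camera_params(n);print(n,p)
s=robot.state();print(s)
E
```

```text
side {'fov_y': 51.20428687830287, 'cx': 272.72352289842075, 'cy': 207.4000687713141, 'R': array([[-0.86660707, -0.49882977,  0.01269031],
       [-0.31977188,  0.53565053, -0.78155259],
       [ 0.38306413, -0.68135701, -0.62371027]]), 't': array([0.47132231, 0.27641046, 0.9925028 ])}
top {'fov_y': 49.65269161394688, 'cx': 277.75761186206415, 'cy': 206.80638174774228, 'R': array([[-0.00733187, -0.99988042, -0.01361571],
       [-0.99160597,  0.00902758, -0.128981  ],
       [ 0.12908849,  0.01255575, -0.99155359]]), 't': array([0.01493173, 0.5280414 , 1.0149246 ])}
{'clock': 0.1, 'joint_pos': array([-1.47000236e+00,  2.87104003e-01,  1.57801648e+00, -1.83780720e-06,
        1.27858398e+00, -1.50008446e-01]), 'dq': array([ 3.29773382e-04, -9.05345121e-05, -2.50015967e-03, -6.30673677e-04,
       -6.75420476e-04, -4.18022893e-04]), 'tau': array([ 8.99036550e-04, -4.07296908e+01, -2.93699849e+01, -1.30126837e-04,
        3.46979534e-03,  3.61017499e-06]), 'tool_pos': array([ 0.16748576, -0.65328888,  0.23007518]), 'eef_rot': array([-3.13950430e+00, -3.13863534e-04,  2.50802613e-01]), 'contact_force': array([-0.22601925, -0.12565465,  0.1418061 ]), 'ft_torque': array([-0.02947669,  0.03765957, -0.04187955]), 'finger_force': 0.0, 'finger_gap': 0.9967321646369867}
```

View pics/side0.png

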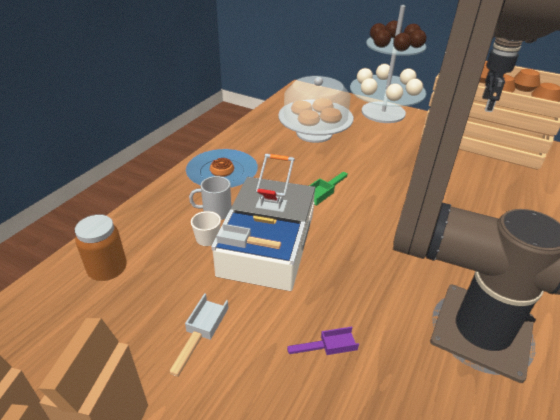

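View pics/top0.png

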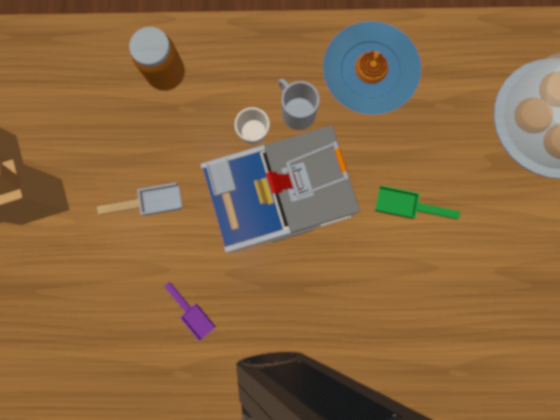

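The top view shows the bin around (280,190), the keeper at (264,190), the lever tip at (273,182) and the bail bar at (341,160). Scoop candidates are green (415,205), purple (195,312), a large steel one (160,200), and a smaller steel one on the lid (225,195). The one on the lid fits. I'll confirm in an enlarged crop and read off points.

```bash
python3 - <<'E'
import cv2,numpy as np
a=cv2.imread("pics/top0.png")[115:260,190:370];b=cv2.imread("pics/side0.png")[145:290,180:340]
a=cv2.resize(a,None,fx=4,fy=4,interpolation=cv2.INTER_CUBIC);b=cv2.resize(b,None,fx=4,fy=4,interpolation=cv2.INTER_CUBIC)
cv2.imwrite("pics/a.png",a);cv2.imwrite("pics/b.png",b)
E
```

```text
(no output)
```

View pics/a.png

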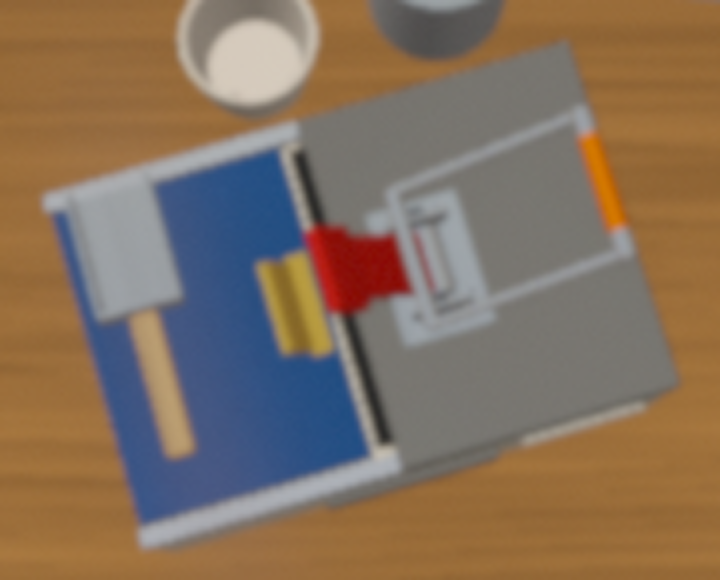

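View pics/b.png

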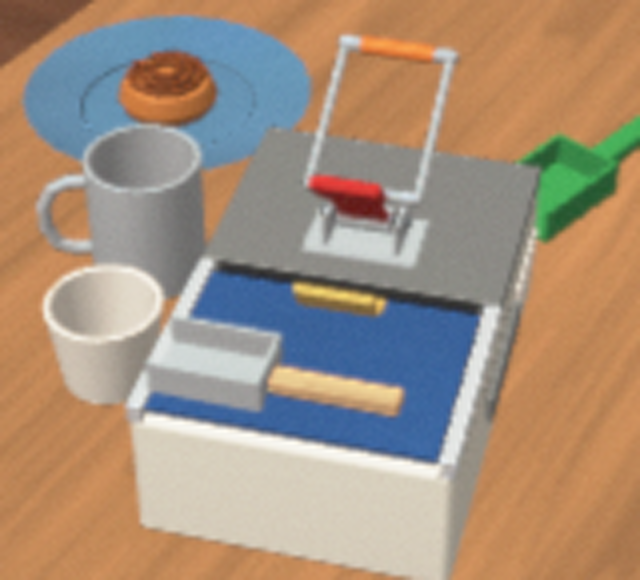

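The crop confirms it: a steel scoop with a wooden handle lies on the lid, at (225,195) in the full top view, and it is smaller than the loose steel one. Next I fit the bin pose and the lever and bail angles from both views.

```bash
cat > h.py <<'E'
import numpy as np
from scipy.optimize import least_squares
from bench import camera_params
def proj(n,X):
    p=camera_params(n);c=p["R"]@X+p["t"];f=210/np.tan(np.radians(p["fov_y"]/2))
    return np.array([p["cx"]+f*c[0]/c[2],p["cy"]+f*c[1]/c[2]])
def W(b,X): # bin->world
    c,s=np.cos(b[2]),np.sin(b[2]);return np.array([b[0]+c*X[0]-s*X[1],b[1]+s*X[0]+c*X[1],X[2]])
def tip(th,r=.09):
    a=np.pi/4+th;return np.array([0,r*np.cos(a),.128+r*np.sin(a)])
def bar(th,b):
    a=np.radians(65)+th;g=np.radians(150)+th-b
    return np.array([0,.03*np.cos(a)+.108*np.cos(g),.128+.03*np.sin(a)+.108*np.sin(g)])
E
python3 - <<'E'
from h import *
o={"top":(190,115),"side":(180,145)}
C=[("top",.1,-.11,567,42),("top",-.1,-.11,678,384),("top",.1,.19,45,200),("top",-.1,.19,142,545),
("side",.1,.19,132,412),("side",-.1,.19,447,472),("side",.1,-.11,270,130),("side",-.1,-.11,542,168)]
px=lambda n,u,v:np.array([u,v])/4+o[n]-.375
def res(p):
    r=[proj(n,W(p,np.array([x,y,.11])))-px(n,u,v) for n,x,y,u,v in C]
    r.append(proj("top",W(p,tip(p[3])))-px("top",323,270))
    r.append(proj("side",W(p,tip(p[3])))-px("side",347,185))
    r.append(proj("top",W(p,bar(p[3],p[4])))-px("top",603,182))
    r.append(proj("side",W(p,bar(p[3],p[4])))-px("side",398,48))
    r.append(proj("top",W(p,[0,.087,.132]))-px("top",283,306))
    return np.ravel(r)
s=least_squares(res,[.55,0,.27,.1,.0],loss="soft_l1")
print(s.x.round(4));print(res(s.x).reshape(-1,2).round(1).tolist())
p=s.x
print("tip",tip(p[3],.088).round(3),"bar",bar(p[3],p[4]).round(3),W(p,bar(p[3],p[4])).round(3))
for y in(-.125,-.1,0,.03,.08):print(y,W(p,[0,y,0]).round(3))
E
```

```text
[ 0.5711 -0.0325  0.2828  0.0847  0.0362]
[[0.5, -0.1], [0.9, 1.3], [-0.8, -0.8], [-0.1, 1.4], [-2.5, -2.5], [1.5, -2.4], [-1.1, -1.5], [-0.7, -0.7], [-0.3, 0.6], [-1.3, -0.9], [0.1, 0.8], [-0.6, -0.2], [-2.5, 1.1]]
tip [0.    0.057 0.195] bar [ 0.    -0.086  0.206] [ 0.595 -0.115  0.206]
-0.125 [ 0.606 -0.153  0.   ]
-0.1 [ 0.599 -0.129  0.   ]
0 [ 0.571 -0.032  0.   ]
0.03 [ 0.563 -0.004  0.   ]
0.08 [0.549 0.044 0.   ]
```

```bash
python3 -m jog '[0,0,0,0,0,-0.185,-1,0,0,0,0,0,-0.185,-1,0,0,0,0,0,-0.185,-1,0,0,0,0,0,-0.185,-1,0,0,0,0,0,-0.185,-1,0,0,0,0,0,-0.185,-1,0,0,0,0,0,-0.185,-1,0,0,0,0,0,-0.185,-1]' 40
python3 -m jog '[0,0,0,0,0,-0.185,-1,0,0,0,0,0,-0.185,-1,0,0,0,0,0,-0.185,-1,0.06,0.09,0,0,0,0,-1,0.06,0.09,0,0,0,0,-1,0.06,0.09,0,0,0,0,-1,0.06,0.09,0,0,0,0,-1,0.06,0.09,0,0,0,0,-1]'
cat >> h.py <<'E'
BIN=[.5711,-.0325,.2828]
def where():
    from bench import robot
    s=robot.state();d=s["tool_pos"]-[BIN[0],BIN[1],0];c,q=np.cos(BIN[2]),np.sin(BIN[2])
    f=s["contact_force"];B=lambda v:np.array([c*v[0]+q*v[1],-q*v[0]+c*v[1],v[2]])
    print("t",round(s["clock"],2),"bin xyz mm",(B(d)*1000).round(1),"rpy",s["eef_rot"].round(3),"F bin",B(f).round(1),"gap",round(s["finger_gap"],2))
E
python3 -c "from h import *;where()"
```

```text
clock: 0.9
tool_pos: [0.1675, -0.6535, 0.2305]
eef_rot: [-3.141, -0.001, 1.419]
contact_force: [-0.2, -0.3, -0.6]
finger_gap: -0.006
finger_force: 0.0
clock: 1.7
tool_pos: [0.3084, -0.4873, 0.2307]
eef_rot: [3.142, -0.001, 1.849]
contact_force: [0.9, -0.7, -0.8]
finger_gap: 0.001
finger_force: 0.0
t 1.7 bin xyz mm [-379.2 -363.4  230.7] rpy [ 3.142e+00 -1.000e-03  1.849e+00] F bin [ 0.7 -1.  -0.8] gap 0.0
```

```bash
python3 -m jog '[0.054,0.086,0,0,0,0,-1,0.054,0.086,0,0,0,0,-1,0.054,0.086,0,0,0,0,-1,0.054,0.086,0,0,0,0,-1,0.054,0.086,0,0,0,0,-1,0.054,0.086,0,0,0,0,-1,0.054,0.086,0,0,0,0,-1,0.054,0.086,0,0,0,0,-1]' >/dev/null
python3 -m jog '[0.054,0.086,0,0,0,0,-1,0.054,0.086,0,0,0,0,-1,0.054,0.086,0,0,0,0,-1,0,0,0.05,0,0,0,-1,0,0,0.05,0,0,0,-1,0,0,0,0,0,0,-1]' >/dev/null
python3 - <<'E'
from h import *;where()
from bench import capture
import cv2
a=capture("top")[115:265,180:380,::-1];b=capture("side")[120:270,180:380,::-1]
cv2.imwrite("pics/c.png",cv2.resize(np.vstack([a,b]),None,fx=2,fy=2,interpolation=cv2.INTER_CUBIC))
E
```

```text
t 3.1 bin xyz mm [  -2.5 -127.   186.9] rpy [-3.135 -0.005  1.85 ] F bin [-0.1 -0.4 -0.3] gap -0.01
```

View pics/c.png

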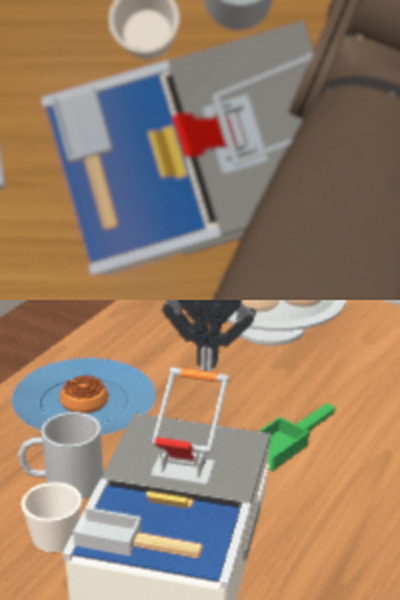

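The fingers stand behind the orange bar, which is at about (198,375) in this crop, centred on it. Now I sweep it over.

```bash
python3 -m jog '[0.05,0,-0.0125,0,0,0,-1,0.04,0,-0.0375,0,0,0,-1,0.0375,0,-0.035,0,0,0,-1,0.0375,0,-0.0275,0,0,0,-1,0.04,0,-0.025,0,0,0,-1,0.0375,0,-0.01,0,0,0,-1,0.0375,0,-0.005,0,0,0,-1,0.05,0,0,0,0,0,-1]' >/dev/null
python3 -c "from h import *;where()"
python3 -m jog '[0.04,0,0,0,0,0,-1,0.04,0,0,0,0,0,-1,0,0,0,0,0,0,-1,0,0,0,0,0,0,-1,0,0,0,0,0,0,-1,0,0,0,0,0,0,-1]' >/dev/null
python3 - <<'E'
from h import *;where()
from bench import capture
import cv2
a=capture("top")[115:265,180:380,::-1];b=capture("side")[120:270,180:380,::-1]
cv2.imwrite("pics/d.png",cv2.resize(np.vstack([a,b]),None,fx=2,fy=2,interpolation=cv2.INTER_CUBIC))
E
```

```text
t 4.0 bin xyz mm [ -0.5   4.7 252.5] rpy [ 3.141e+00 -1.000e-03  1.849e+00] F bin [ 0.3  0.7 -1.2] gap -0.0
t 4.6 bin xyz mm [-2.000e-01  3.430e+01  2.522e+02] rpy [-3.141  0.     1.848] F bin [ 0.7  0.4 -0.4] gap -0.0
```

View pics/d.png

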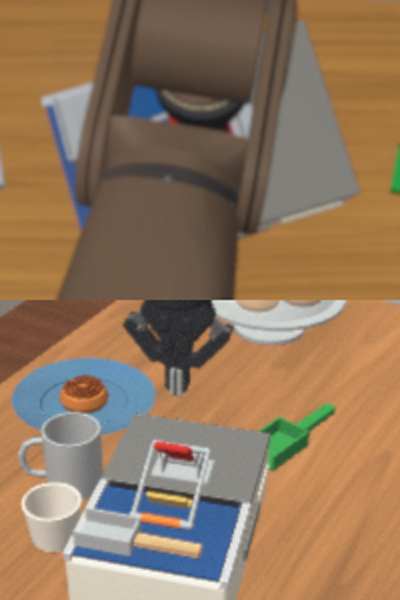

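The bar (orange at (160,520)) now lies on the lid beyond the keeper (168,498), short of the scoop handle. Next I go down on the +y side of the lever and push it over in an arc.

```bash
python3 -m jog '[0.076,0,0,0,0,0,-1,0.076,0,0,0,0,0,-1,0,0,0.0875,0,0,0,-1,0,0,0.0875,0,0,0,-1,-0.025,0,0,0,0,0,-1,-0.03,0,0,0,0,0,-1]' >/dev/null
python3 -c "from h import *;where()"
python3 -m jog '[-0.035,0,-0.023,0,0,0,-1,-0.032,0,-0.02,0,0,0,-1,-0.038,0,-0.01,0,0,0,-1,-0.038,0,-0.005,0,0,0,-1,0,0,0,0,0,0,-1]' >/dev/null
python3 - <<'E'
from h import *;where()
from bench import capture
import cv2
b=capture("side")[120:270,180:380,::-1]
cv2.imwrite("pics/e.png",cv2.resize(b,None,fx=4,fy=4,interpolation=cv2.INTER_CUBIC))
E
```

```text
t 5.3 bin xyz mm [ -0.3  74.1 182.5] rpy [-3.14  -0.004  1.849] F bin [-1.2 11.7  8.7] gap -0.0
t 5.8 bin xyz mm [  0.3  13.6 206.8] rpy [3.139e+00 3.000e-03 1.847e+00] F bin [-0.1  0.5  0.3] gap -0.0
```

View pics/e.png

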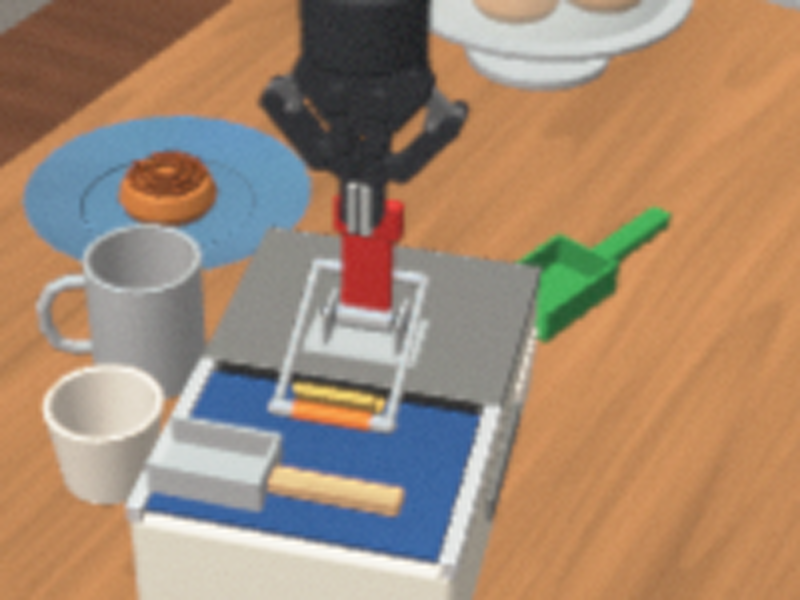

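The lever (370,250) is upright, and the bar (335,413) sits right behind the keeper (338,397). I continue over dead centre.

```bash
python3 -m jog '[-0.03,0,0.0075,0,0,0,-1,-0.03,0,0.0075,0,0,0,-1,-0.03,0,0.0145,0,0,0,-1,-0.03,0,0.0145,0,0,0,-1,-0.0225,0,0.024,0,0,0,-1]' >/dev/null
python3 -c "from h import *;where()"
python3 -m jog '[-0.0225,0,0.024,0,0,0,-1,-0.0115,0,0.0225,0,0,0,-1,-0.0115,0,0.0225,0,0,0,-1]'>/dev/null
python3 -c "from h import *;where()"
python3 -m jog '[-0.005,0,0.024,0,0,0,-1,-0.005,0,0.024,0,0,0,-1,0,0,0,0,0,0,-1]'>/dev/null
python3 -c "from h import *;where()"
```

```text
t 6.35 bin xyz mm [-1.000e-01 -4.210e+01  1.783e+02] rpy [3.140e+00 2.000e-03 1.849e+00] F bin [0.9 0.4 3.1] gap 0.0
t 6.65 bin xyz mm [ -1.4 -59.  148.7] rpy [-3.139e+00 -1.000e-03  1.849e+00] F bin [ 0.1 -0.3 -0.3] gap 0.0
t 6.95 bin xyz mm [ -0.3 -62.5 132.8] rpy [-3.141e+00 -1.000e-03  1.849e+00] F bin [-2.5  2.4  9.6] gap -0.0
```

```bash
python3 -m jog '[0,0,0.0075,0,0,0,-1,0,0,0.005,0,0,0,-1,0,0,0,0,0,0,-1]'>/dev/null
python3 -c "from h import *;where()"
python3 -m jog '[0,0,-0.05,0,0,0,-1,0,0,-0.1,0,0,0,-1,0,0,-0.1,0,0,0,-1,-0.1,0,-0.05,0,0,0,-1,-0.1,0,0,0,0,0,-1,-0.1,0,0,0,0,0,-1,-0.1,0,0,0,0,0,-1,0,0,0,0,0,0,-1]'>/dev/null
python3 - <<'E'
from h import *;where()
from bench import capture
import cv2
a=capture("top")[115:265,180:380,::-1];b=capture("side")[120:270,180:380,::-1]
cv2.imwrite("pics/f.png",cv2.resize(np.hstack([a,b]),None,fx=2,fy=2,interpolation=cv2.INTER_CUBIC))
for n in("top","side"):
  o=np.array([180,115 if n=="top" else 120])
  for nm,X in(("tip",tip(2.356,.09)),("bar",[0,.081,.115])):print(n,nm,(proj(n,W(BIN,X))-o)*2+([0,0] if n=="top" else [400,0]))
E
```

```text
t 7.25 bin xyz mm [-1.000e-01 -6.260e+01  1.325e+02] rpy [-3.141  0.     1.85 ] F bin [-10.6   5.9  23.7] gap 0.0
t 8.05 bin xyz mm [  -2.5 -226.8  245. ] rpy [-3.140e+00  1.000e-03  1.845e+00] F bin [-0.3  1.2 -0.2] gap -0.0
top tip [315.87324451 107.51885404]
top bar [161.96269654 155.34237809]
side tip [596.62659877 118.85765727]
side bar [565.41650536 203.00224368]
```

View pics/f.png

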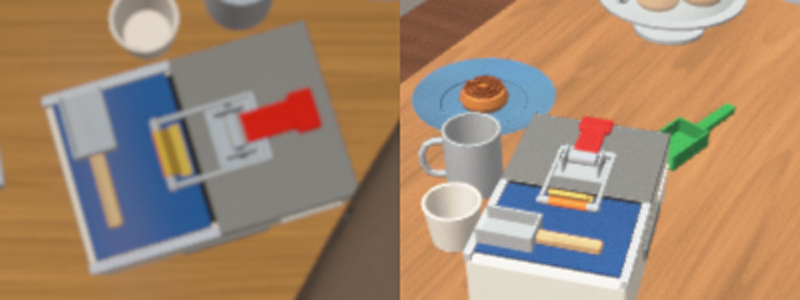

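The lever lies flat, with its tip at (318,108) against a predicted (316,108). The bar is hooked behind the keeper at (160,152), the lid is pulled in, and the scoop, cup and jug have not moved. The robot is clear.

```bash
python3 -c "
from bench import robot;print(robot.finish_job())"
```

```text
the job is handed in; nothing more can be done
None
```

The latch is closed: the bail bar is behind the keeper, the lever lies flat and the lid is pulled tight. The scoop, jug and cup look unmoved in the last pictures, and the job was handed in at about 8 s on the robot's clock.

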